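# Test the camper's push lamps and set the faulty one aside

### The arm

A 7-joint arm with a two-finger parallel gripper is mounted at the origin on the work surface. World frame = base frame: x ahead of the robot, y to its left, z up, the work surface at z = 0. Lengths are in m, angles in degrees, forces in N, time in s.
With the tool pointing down it reaches from about 0.425 to 0.875 m from the base axis. Payload 4.7 kg.
Tool frame: the origin (TCP) lies at the centre of the arm's flange, where the gripper is bolted on; the fingertips stand 182 mm ahead of it and the grasp point (between the pads) lies 164 mm ahead of it; z points along the fingers, y is the line along which they close (so a half turn about z gives the same grasp; the last joint's range is limited). The gripper opens to 87 mm and grips with 3 to 60 N. Pads are 19 mm wide; open, the fingers measure 117 mm over their backs; the gripper's body (75 mm by 190 mm) begins 51 mm behind the grasp point.
Start: joints at [71.224, 18.392, -4.016, 83.108, 1.295, 78.541, -3.26], TCP at [0.218, -0.612, 0.405] pointing down, gripper open.
Joint ranges: [-163.93, 163.93], [-17.29, 119.83], [-79.2, 71.16], [3.27, 140.29], [-89.18, 269.18], [5.43, 117.66], [-154.24, 154.24]. Speed limits (degrees/s): [147.25, 147.25, 180, 180, 180, 180, 180].

### API

Orientations are given as [roll, pitch, yaw] about the fixed x, y, z axes, in that order (R = Rz(yaw) Ry(pitch) Rx(roll)).
In Python, from cell import env gives the robot as it stands. The module is installed in compiled form; this text tells all that it offers.
- The arm moves only by the tool step_arm, never from a script. Its argument "steps" is one flat list of numbers, 5 for each row, row after row: the opening, from 0 (shut) to 1 (fully open), then the shift along the tool's x, y, z in mm, then the turn about the tool's z in degrees. In form: [grip, dx, dy, dz, roll, grip, dx, dy, dz, roll, ...]. A call has 1 to 12 rows; each row shifts and turns the commanded pose from where the row before left it, along the tool's axes as they then stand; what a row does not reach is not made up. A row lasts 1/8 s, in which the tool goes at most 62.5 mm and 10.7 degrees, less where a joint would pass 70% of its speed; a pose out of reach is approached as far as the arm can. A call with a gripper value outside its range is refused whole. The fingers move at their own pace and stop on an object; "grip_force" is the grip in N (left out, the last holds). Time passes only in rows, so rows that do not move let the fingers close. It gives the time, the measured TCP pose, the force, the opening and the grip force at its end, in the units of the state.
- env.get_obs(): the state, without advancing time (a new reading comes with each control period).
- env.read_camera(name): name is "scene" or "top"; returns a dict with "image" (400x640x3 uint8, red, green, blue), "camera_matrix" (3x3 intrinsics, pixels), "R" (3x3) and "t" (3): a world point X has camera coordinates R X + t. Camera axes: x right, y down, z forward; pixel columns grow to the right and rows downward; lengths in m; the calibration is good to about 2 mm. A picture is of the moment at which its call begins. There is no depth.
- env.sign_off(): hands the job in; it is judged then, once.
The state is a dict: "time_s": time; "qpos": joint angles; "joint_velocities": joint speeds; "effort": joint torques, N m; "tool_pos": TCP position; "tool_rot": TCP orientation; "force": force on the tool from outside, world axes, zero at the start; "wrist_torque": the same for the moment, N m; "grip_width": finger opening in m; "grasp_force": force on a finger pad.
Only numpy, scipy, OpenCV 4.12 (cv2) and the standard library are available. Lean on these libraries where they do the work, as an engineer would, in place of code of your own. Each camera call takes 0.05 s, during which the arm holds its last target. There are 200 camera calls.

### The job

Test the two round push lamps on the counter by clicking the button on top of each fully down and letting go. Leave the good lamp, whose button stays down, standing where it is with its button down. The lamp whose button springs back up is faulty: after testing it, set it down upright in the white bowl, lowering it in rather than dropping it.

Things in the scene. Friction and masses are not known exactly. Their poses are not given: they have to be found in the camera images.
- lamp_1_mid (a point): Lamp 1: loose round push lamp, a pale aluminium cylinder 56 mm across, 40 mm high, 0.18 kg, standing on the counter. Point: centre of the housing, 20 mm above its underside; z axis up. A round grey button 28 mm across stands 14 mm proud in the middle of its top (button top 34 mm above this point). Grip the housing's sides. Both lamps look alike; either may stand in either place.
- lamp_1_button (a joint): Lamp 1: push button, m, pressed straight down: 0 = up (14 mm proud; starts so), 0.010 = fully down (4 mm proud). Fully down takes at most 4 N; a 6 N push reaches the stop. Good lamp: stays down where it was pushed to, even if clicked again. Faulty lamp: springs back to 0 on release. Only clicking shows which.
- lamp_2_mid (a point): Lamp 2: loose round push lamp, a pale aluminium cylinder 56 mm across, 40 mm high, 0.18 kg, standing on the counter. Point: centre of the housing, 20 mm above its underside; z axis up. A round grey button 28 mm across stands 14 mm proud in the middle of its top (button top 34 mm above this point). Grip the housing's sides. Both lamps look alike; either may stand in either place.
- lamp_2_button (a joint): Lamp 2: push button, m, pressed straight down: 0 = up (14 mm proud; starts so), 0.010 = fully down (4 mm proud). Fully down takes at most 4 N; a 6 N push reaches the stop. Good lamp: stays down where it was pushed to, even if clicked again. Faulty lamp: springs back to 0 on release. Only clicking shows which.
- bowl_floor (a point): white melamine bowl, loose, 0.3 kg. Point: centre of its flat inner floor (104 mm across), 5 mm above the counter; z axis up. Rim 170 mm across, 45 mm above this point; wall 4 mm, sloping outward. It stands left or right of the lamps; a butter dish 100 x 160 x 76 mm high stands on the other side, a steel mug 80 mm across, 78 mm high beyond the lamps.
There are look-alikes about, which are no part of the job. Leave any purple look-alike of the part that bears lamp_1_mid alone.

How it is judged:
By the outcome, as a careful person would: the job done as asked, in the order asked, and still so for the second after the job is handed in, with the robot touching nothing.
It also fails if it takes over 54 s, if anything falls off the work surface, if the arm or the gripper's body presses on something with over 40 N, if the wrist force passes 120 N, or if a joint passes its speed limit or range.

## Working session

There is one attempt and no reset: what is moved stays moved. The work goes in short steps, Python scripts to look and compute and a tool call to move; the robot and the scene stay as the last step left them, time stands still between calls to the robot, and variables do not carry over. Pictures are saved under pics/ and viewed, at most 10 in all, crops included, and the job is handed in when it is done.

Besides the shell and the picture viewer there is one more tool, called after "Emit:" as name(argument=value, ...) on one line, values as JSON. step_arm: Moves the arm, as the interface text tells. Its arguments: {"type":"object","properties":{"steps":{"type":"array","items":{"type":"number"}},"grip_force":{"type":"number"}},"required":["steps"]}

```bash
mkdir -p pics
cat > h.py <<'E'
from cell import env
import numpy as np, cv2
def shot(n,f=None):
    c=env.read_camera(n)
    if f: cv2.imwrite(f'pics/{f}.png',c['image'][:,:,::-1])
    return c
def ray(c,u,v,z):
    K=c['camera_matrix'];R=c['R'];t=c['t']
    d=R.T@np.linalg.inv(K)@[u,v,1.];o=-R.T@t
    return o+d*(z-o[2])/d[2]
def proj(c,X):
    p=c['camera_matrix']@(c['R']@np.array(X)+c['t']);return p[:2]/p[2]
E
python3 - <<'E'
from h import *
o=env.get_obs();print({k:np.round(v,3) for k,v in o.items()})
for n in('scene','top'):
    c=shot(n,n+'0');print(n,-c['R'].T@c['t'],c['camera_matrix'][0])
E
```

```text
{'time_s': np.float64(0.0), 'qpos': array([71.225, 18.441, -4.016, 83.176,  1.295, 78.538, -3.259]), 'joint_velocities': array([ 0.034, -0.004, -0.036, -0.025, -0.064, -0.004,  0.071]), 'effort': array([-0.0000e+00, -4.9127e+01, -4.0400e-01, -3.1253e+01, -6.4000e-02,
        4.4000e-02,  0.0000e+00]), 'tool_pos': array([ 0.218, -0.612,  0.404]), 'tool_rot': array([-1.7989e+02,  6.0000e-03,  1.9586e+01]), 'force': array([-0.628, -0.389,  0.051]), 'wrist_torque': array([ 0.01 , -0.012, -0.018]), 'grasp_force': np.float64(0.0), 'grip_width': np.float64(0.087)}
scene [0.98208152 0.43408896 0.89839331] [516.54120647   0.         325.30300158]
top [ 0.41085531 -0.01883538  1.10012879] [462.91412047   0.         321.61926692]
```

View pics/top0.png

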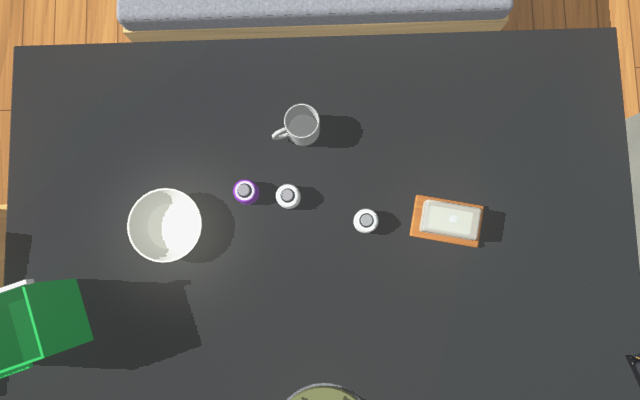

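View pics/scene0.png

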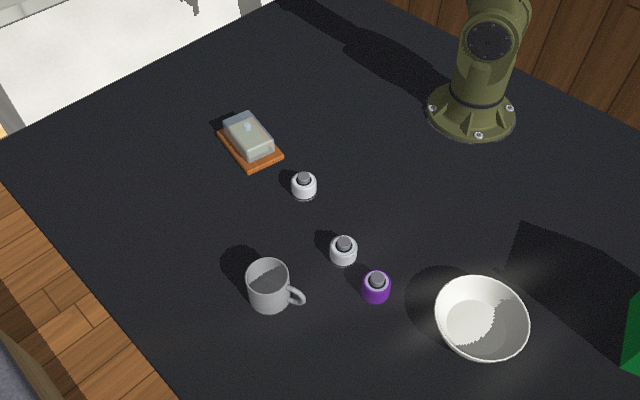

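The top view shows pale lamps at (288,196) and (366,221), a purple look-alike at (245,191), the bowl at (165,225), the butter dish at (448,220) and the mug at (302,125). The two pale ones fit the description. The purple one stays untouched. Next I'll measure, then confirm in a crop.

```bash
cat > m.py <<'E'
from h import *
def lamp(c,u,v,r=22):
    "button centroid and housing-top contour near a pixel"
    im=c['image'].astype(int);
    y0,x0=int(v)-r,int(u)-r;p=im[y0:y0+2*r,x0:x0+2*r]
    g=p.mean(2);out=[]
    for m in(((g>85)&(g<165)),(g>85)):
        n,l,s,ce=cv2.connectedComponentsWithStats(m.astype(np.uint8),connectivity=4)
        i=1+np.argmax(s[1:,4]);out.append((ce[i]+[x0,y0],s[i]))
    return out
E
python3 - <<'E'
from m import *
c=shot('top');s=shot('scene')
for (u,v),(us,vs) in (((288,196),(343,249)),((366,221),(304,185))):
    b,h=lamp(c,u,v);b2,h2=lamp(s,us,vs)
    print('top',b,h);print(ray(c,*b[0],.054),ray(c,*h[0],.035));print('scene',b2,ray(s,*b2[0],.054),h2)
# bowl rim
for n,cc,box in(('top',c,(110,170,110,110)),('scene',s,(420,265,125,110))):
    x,y,w,h=box;m=(cc['image'][y:y+h,x:x+w].min(2)>90).astype(np.uint8)
    k,_=cv2.findContours(m,cv2.RETR_EXTERNAL,cv2.CHAIN_APPROX_NONE);k=max(k,key=cv2.contourArea)
    e=cv2.fitEllipse(cv2.convexHull(k));print(n,e,ray(cc,e[0][0]+x,e[0][1]+y,.05))
    if n=='top':
        e0=np.array(e[0])+[x,y];print('diam',[np.linalg.norm(ray(cc,*(e0+[d/2,0]),.05)-ray(cc,*(e0-[d/2,0]),.05)) for d in e[1]])
for n,p in(('purple',(245,191)),('dishcorner',(412,241)),('dc2',(416,197)),('mug',(302,125))):print(n,ray(c,*p,.05))
a=cv2.resize(c['image'][165:245,225:395],None,fx=4,fy=4)
b=cv2.resize(s['image'][165:310,285:400],None,fx=2,fy=2); z=np.zeros((640,800,3),np.uint8)[:600]
z[:320,:680]=a; z[320:600,:230]=b[:280]
cv2.imwrite('pics/crop.png',z[:,:,::-1])
E
```

```text
top (array([285.71041667, 210.51458333]), array([  0,  14,  44,  30, 480], dtype=int32)) (array([286.77866473, 195.14658926]), array([   0,    0,   44,   44, 1378], dtype=int32))
[0.51160578 0.07094908 0.054     ] [0.54917986 0.06938814 0.035     ]
scene (array([339.640625, 248.234375]), array([  9,   8,  22,  31, 320], dtype=int32)) [0.56486807 0.07417433 0.054     ] (array([343.33770015, 250.65793304]), array([  9,   8,  28,  33, 687], dtype=int32))
top (array([366.84444444, 222.28888889]), array([15, 16, 15, 13, 45], dtype=int32)) (array([365.02372263, 220.33211679]), array([  8,   8,  27,  27, 548], dtype=int32))
[ 0.47958281 -0.11209764  0.054     ] [ 0.48546324 -0.10977315  0.035     ]
scene (array([303.10714286, 177.        ]), array([ 11,   8,  18,  13, 140], dtype=int32)) [ 0.488079   -0.10783298  0.054     ] (array([304.01697793, 185.98132428]), array([  9,   8,  26,  31, 589], dtype=int32))
top ((67.84819030761719, 58.27799987792969), (129.1471405029297, 137.65162658691406), 73.40428161621094) [0.47844447 0.31781448 0.05      ]
diam [np.float64(0.2950467214671811), np.float64(0.3144759758583281)]
scene ((61.72047424316406, 53.39271926879883), (83.65739440917969, 101.16029357910156), 122.05696105957031) [0.49176225 0.35400213 0.05      ]
purple [0.55960086 0.16376842 0.05      ]
dishcorner [ 0.43463586 -0.21270541  0.05      ]
dc2 [ 0.53438604 -0.22657677  0.05      ]
mug [0.7104331  0.02946245 0.05      ]
```

View pics/crop.png

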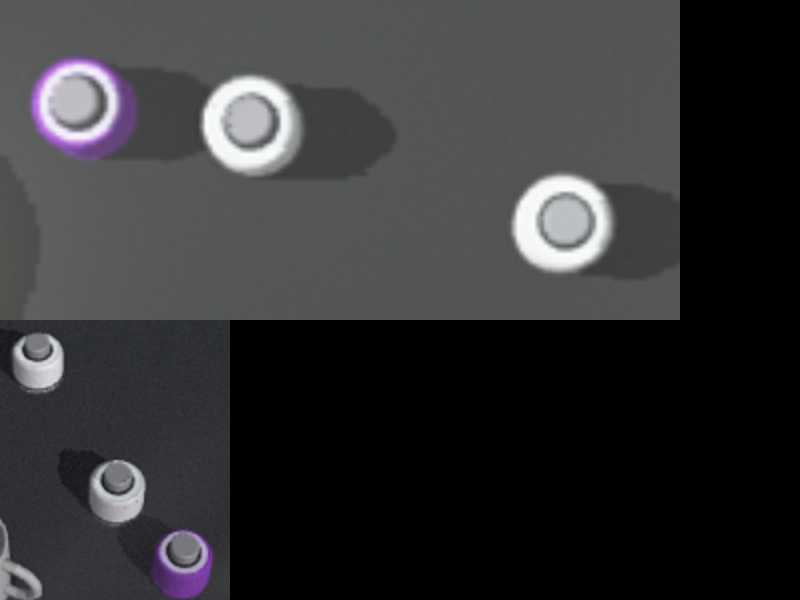

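The crop confirms two pale lamps, both with buttons up, and the purple one is separate. Next I'll tighten the thresholds, because the lit counter leaked into the masks.

```bash
cat > m.py <<'E'
from h import *
def circ(c,box,th):
    x,y,w,h=box;m=(c['image'][y:y+h,x:x+w].min(2)>th).astype(np.uint8)
    k,_=cv2.findContours(m,cv2.RETR_EXTERNAL,cv2.CHAIN_APPROX_NONE);k=max(k,key=cv2.contourArea)
    e=cv2.fitEllipse(cv2.convexHull(k));return np.array(e[0])+[x,y],e[1]
E
python3 - <<'E'
from m import *
c=shot('top');s=shot('scene')
for n,b,sb in(('A',(268,176,42,42),(285+8,0,0,0)),('B',(346,200,42,42),0)):
    for th in(120,150,190):
        e,d=circ(c,b,th);print(n,th,e,d,ray(c,*e,.04)[:2],'dia',np.array(d)*1.06/462.9)
print('buttons z.054',ray(c,287,195,.054),ray(c,366.2,220,.054))
print('scene buttons',ray(s,343.9,242.9,.054),ray(s,303.8,177.3,.054))
for th in(110,130,150):
    e,d=circ(c,(110,170,110,110),th);print('bowl',th,e,d,ray(c,*e,.05),np.array(d)*1.05/462.9)
    e,d=circ(s,(420,265,125,110),th);print(' scene',e,d,ray(s,*e,.05))
E
```

```text
A 120 [287.41090775 195.82730103] (23.984167098999023, 25.323318481445312) [0.54690388 0.06754503] dia [0.05492162 0.05798816]
A 150 [286.89173698 195.41862297] (22.843271255493164, 23.964231491088867) [0.54788979 0.06872544] dia [0.05230907 0.05487597]
A 190 [286.5007    195.2634716] (21.46860122680664, 22.6646728515625) [0.5482772 0.0696218] dia [0.0491612  0.05190009]
B 120 [365.05472946 220.31446266] (24.14361000061035, 25.230144500732422) [ 0.48515152 -0.10941878] dia [0.05528673 0.0577748 ]
B 150 [364.95279503 220.37178612] (23.689184188842773, 24.606922149658203) [ 0.48502655 -0.10918044] dia [0.05424613 0.05634767]
B 190 [364.78930283 220.27754402] (22.454801559448242, 23.687978744506836) [ 0.48525366 -0.10881414] dia [0.05141951 0.05424337]
buttons z.054 [0.54703438 0.06730288 0.054     ] [ 0.48480912 -0.11083721  0.054     ]
scene buttons [0.54997809 0.07152409 0.054     ] [ 0.48761502 -0.10615911  0.054     ]
bowl 110 [163.82543945 224.83174515] (74.33724975585938, 76.93775939941406) [0.48721691 0.34990387 0.05      ] [0.16861981 0.17451857]
 scene [481.91238785 318.3020401 ] (83.2138442993164, 100.95573425292969) [0.4913731  0.35414617 0.05      ]
bowl 130 [163.88184357 224.84857559] (73.59696960449219, 76.18695831298828) [0.48717481 0.34977461 0.05      ] [0.16694063 0.17281552]
 scene [481.9449234  318.11956787] (82.47908782958984, 100.45710754394531) [0.49103526 0.35398788 0.05      ]
bowl 150 [163.91916656 224.87221527] (73.29180908203125, 75.8580551147461) [0.4871184  0.34968887 0.05      ] [0.16624843 0.17206947]
 scene [482.02163696 318.02638245] (81.6182861328125, 100.31581115722656) [0.49078695 0.35398319 0.05      ]
```

Emit:
step_arm(steps=[0,42,-38.4,0,0,0,42,-38.4,0,0,0,42,-38.4,0,0,0,42,-38.4,0,0,0,42,-38.4,0,0,0,42,-38.4,0,0,0,42,-38.4,0,0,0,42,-38.4,0,0,0,42,-38.4,0,0,0,42,-38.4,0,0,0,0,0,0,0])

```text
time_s: 1.68
tool_pos: [0.4863, -0.1046, 0.4052]
tool_rot: [-179.9, -0.1, 20.1]
force: [0.5, -0.1, -0.3]
grip_width: 0.0002
grasp_force: 0.0
```

Emit:
step_arm(steps=[0,0,0,16,-10,0,0,0,16,-10,0,0,0,16,-10,0,0,0,16,-10,0,0,0,16,-10,0,0,0,16,-10,0,0,0,16,-10.4,0,0,0,0,0,0,0,0,0,0])

```text
time_s: 2.8
tool_pos: [0.4849, -0.1104, 0.2933]
tool_rot: [180.0, 0.0, 89.8]
force: [-0.2, -0.1, -0.0]
grip_width: 0.0002
grasp_force: 0.0
```

Emit:
step_arm(steps=[0,1,0,20,0,0,0,0,20,0,0,0,0,12,0,0,0,0,0,0,0,0,0,4,0,0,0,0,2,0,0,0,0,2,0,0,0,0,2,0,0,0,0,2,0,0,0,0,0,0])

```text
time_s: 4.05
tool_pos: [0.4853, -0.109, 0.229]
tool_rot: [179.9, 0.0, 90.0]
force: [1.5, -0.0, 2.5]
grip_width: 0.0008
grasp_force: 1.6
```

Emit:
step_arm(steps=[0,0,0,2,0,0,0,0,1,0,0,0,0,0,0])

```text
time_s: 4.42
tool_pos: [0.4854, -0.109, 0.2266]
tool_rot: [179.9, 0.0, 90.0]
force: [1.1, 0.2, 7.8]
grip_width: 0.0003
grasp_force: 4.1
```

Emit:
step_arm(steps=[0,0,0,0.5,0,0,0,0,0,0,0,0,0,-5,0,0,0,0,-10,0,0,0,0,-40,0,0,44.5,16,0,0,0,44.5,16,0,0,0,44.5,16,0,0,0,43.5,15,0,0,0,0,0,0,0,0,0,0,0,0])

```text
time_s: 5.8
tool_pos: [0.5471, 0.0676, 0.2794]
tool_rot: [-179.8, 0.1, 90.0]
force: [-0.7, -0.1, -0.9]
grip_width: 0.0002
grasp_force: 0.0
```

Run:
```python
from m import *
c=shot('top');s=shot('scene')
a=cv2.resize(c['image'][180:260,320:420],None,fx=4,fy=4)
b=cv2.resize(s['image'][150:230,254:354],None,fx=4,fy=4)
cv2.imwrite('pics/b1.png',np.hstack([a,b])[:,:,::-1])
```

```text
(no output)
```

View pics/b1.png

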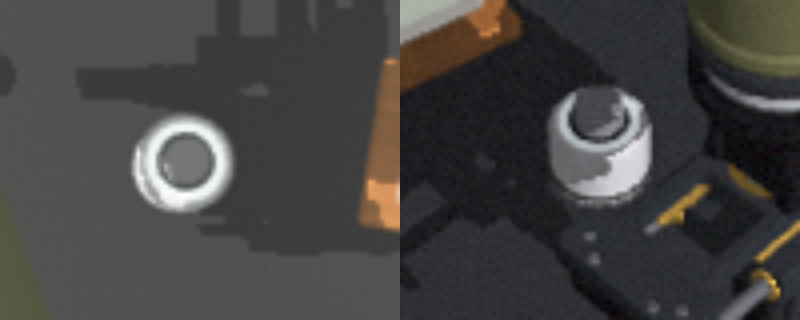

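The scene crop (right half, button at about (600,112)) shows lamp B's button standing above the far rim again. It sprang back, so B looks faulty. Next I'll click A.

Emit:
step_arm(steps=[0,0,1,20,0,0,0,0,20,0,0,0,0,2,0,0,0,0,3,0,0,0,0,2,0,0,0,0,2,0,0,0,0,2,0,0,0,0,1,0,0,0,0,0,0])

```text
time_s: 7.02
tool_pos: [0.5491, 0.0681, 0.2282]
tool_rot: [179.9, -0.0, 90.0]
force: [-0.3, -0.1, 0.1]
grip_width: 0.0001
grasp_force: 0.0
```

Emit:
step_arm(steps=[0,0,0,1.5,0,0,0,0,1,0,0,0,0,0,0])

```text
time_s: 7.4
tool_pos: [0.5493, 0.0682, 0.2266]
tool_rot: [179.9, 0.0, 90.0]
force: [-3.0, -0.0, 7.0]
grip_width: 0.0005
grasp_force: 3.5
```

Same stop height and force as lamp B. I'll press slightly more, release, retreat to above B and look.

Emit:
step_arm(steps=[0,0,0,0.6,0,0,0,0,0,0,0,0,0,-5,0,0,0,0,-10,0,0,0,0,-50,0,0.8,-44.5,-16,-10,0,0.8,-44.5,-16,0,0,0.8,-44.5,-16,0,0,0.8,-43.5,-16,0,0,0.8,0,0,0,0,0.8,0,0,0,0])

```text
time_s: 8.78
tool_pos: [0.485, -0.1084, 0.3005]
tool_rot: [180.0, -0.0, 90.0]
force: [0.8, 1.4, 0.3]
grip_width: 0.0524
grasp_force: 0.0
```

Run:
```python
from m import *
c=shot('top');s=shot('scene')
a=cv2.resize(c['image'][155:235,238:338],None,fx=4,fy=4)
b=cv2.resize(s['image'][210:290,293:393],None,fx=4,fy=4)
cv2.imwrite('pics/a1.png',np.hstack([a,b])[:,:,::-1])
for th in(120,150):
    e,d=circ(c,(268,176,42,42),th);print(th,e,d,ray(c,*e,.04)[:2])
```

```text
120 [287.37139893 195.84500313] (23.872333526611328, 25.093830108642578) [0.54686535 0.06763715]
150 [286.9403038  195.42247009] (22.974197387695312, 23.6658935546875) [0.54787757 0.06861339]
```

View pics/a1.png

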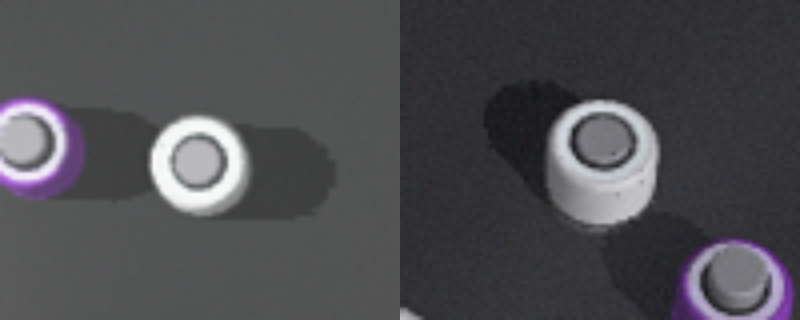

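The scene crop shows A's button flush within the rim at (603,140), while the purple one's still stands proud. A is the good lamp and hasn't moved. B is faulty, so I'll grasp it.

Emit:
step_arm(steps=[1,0,0,10,0,1,0,0,0,0,1,0,0,40,0,1,0,0,30,0,1,0,0,20,0,1,0,0,8,0,1,0,0,0,0])

```text
time_s: 9.75
tool_pos: [0.4849, -0.1086, 0.192]
tool_rot: [-180.0, -0.0, 90.0]
force: [0.4, 0.1, 0.1]
grip_width: 0.0872
grasp_force: 0.0
```

Emit:
step_arm(grip_force=15, steps=[0.5,0,0,0,0,0.4,0,0,0,0,0.4,0,0,0,0,0.4,0,0,0,0])

```text
time_s: 10.25
tool_pos: [0.4849, -0.109, 0.1924]
tool_rot: [180.0, 0.0, 90.0]
force: [-0.8, -0.9, 2.0]
grip_width: 0.0558
grasp_force: 15.0
```

Emit:
step_arm(steps=[0.4,0,0,-10,0,0.4,0,0,-30,0,0.4,0,0,-40,0,0.4,0,0,-30,0,0.4,0,0,0,0])

```text
time_s: 10.88
tool_pos: [0.4858, -0.1088, 0.3048]
tool_rot: [179.7, 0.1, 90.0]
force: [-0.2, 0.8, -2.1]
grip_width: 0.0553
grasp_force: 15.0
```

Emit:
step_arm(steps=[0.4,25,0,0,0,0.4,45,0,0,0,0.4,50,0,0,0,0.4,50,0,0,0,0.4,50,0,0,0,0.4,50,0,0,0,0.4,50,0,0,0,0.4,50,1,0,0,0.4,45,1,0,0,0.4,30,1,0,0,0.4,16,1,0,0,0.4,0,0,0,0])

```text
time_s: 12.38
tool_pos: [0.4885, 0.3526, 0.3012]
tool_rot: [-179.9, 0.0, 90.1]
force: [0.1, -0.3, -1.1]
grip_width: 0.0559
grasp_force: 15.0
```

Run:
```python
from m import *
c=shot('top');s=shot('scene','carry')
print(proj(s,(.489,.352,.13)),proj(s,(.489,.352,.05)))
e,d=circ(s,(420,265,125,110),130);print(' scene',e,d)
```

```text
[493.57116694 295.3017972 ] [481.65225194 316.64466816]
 scene [481.96377945 318.202034  ] (82.45342254638672, 100.2060775756836)
```

View pics/carry.png

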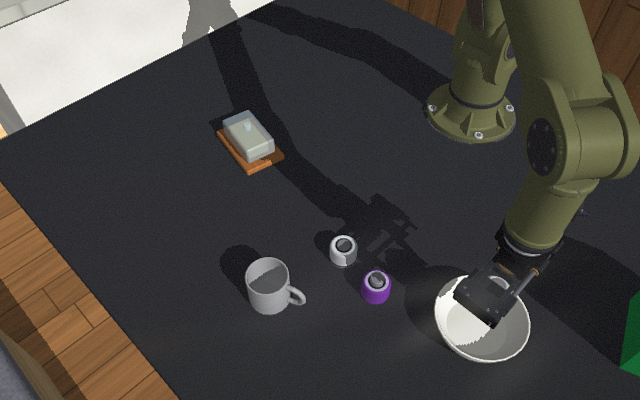

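The lamp is held above the bowl centre (482,318), and A and the purple one are undisturbed. Next I'll lower it, watching the force.

Emit:
step_arm(steps=[0.4,0,0,25,0,0.4,0,0,30,0,0.4,0,0,25,0,0.4,0,0,14,0,0.4,0,0,4,0,0.4,0,0,2,0,0.4,0,0,1,0,0.4,0,0,0,0])

```text
time_s: 13.48
tool_pos: [0.4891, 0.3523, 0.2017]
tool_rot: [179.9, -0.0, 90.0]
force: [0.2, 0.3, -1.8]
grip_width: 0.0556
grasp_force: 15.0
```

Emit:
step_arm(steps=[0.4,0,0,2,0,0.4,0,0,1,0,0.4,0,0,1,0,0.4,0,0,0,0])

```text
time_s: 13.98
tool_pos: [0.4889, 0.3522, 0.1975]
tool_rot: [180.0, 0.0, 90.0]
force: [-1.6, -1.8, 2.7]
grip_width: 0.0559
grasp_force: 15.0
```

Contact made at the expected height. Release gently, then retreat.

Emit:
step_arm(steps=[0.66,0,0,0,0,0.72,0,0,0,0,0.76,0,0,0,0,0.76,0,0,0,0])

```text
time_s: 14.48
tool_pos: [0.489, 0.3521, 0.197]
tool_rot: [-180.0, -0.0, 90.0]
force: [-0.1, 0.4, -0.3]
grip_width: 0.0657
grasp_force: 0.0
```

Emit:
step_arm(steps=[0.76,0,0,-5,0,0.76,0,0,-15,0,0.76,0,0,-30,0,0.76,0,0,-40,0,0.76,0,0,-40,0,0.76,-50,0,-20,0,0.76,-60,0,0,0,0.76,-60,0,0,0,0.76,-60,0,0,0,0.76,-60,0,0,0,0.76,-50,0,0,0,0.76,0,0,0,0])

```text
time_s: 15.98
tool_pos: [0.4888, 0.0078, 0.348]
tool_rot: [179.9, 0.1, 89.5]
force: [-0.0, 1.6, -0.1]
grip_width: 0.0665
grasp_force: 0.0
```

Run:
```python
from m import *
c=shot('top');s=shot('scene')
a=cv2.resize(c['image'][170:280,110:310],None,fx=3,fy=3)
b=cv2.resize(s['image'][220:380,310:560],None,fx=2,fy=2)
z=np.zeros((330,1100,3),np.uint8)
z=np.zeros((600,600,3),np.uint8);z[:270,:600]=a[:270];z[270:590,:500]=b
cv2.imwrite('pics/end.png',z[:,:,::-1]);print(env.get_obs()['time_s'])
```

```text
16.075
```

View pics/end.png

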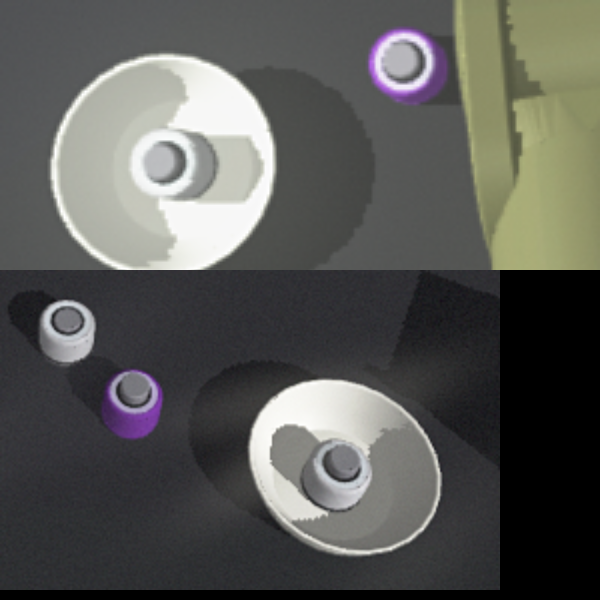

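The faulty lamp stands upright on the bowl floor with its button up. Lamp A is in place with its button down, and the robot touches nothing.

```bash
python3 -c "
from cell import env;print(env.sign_off())"
```

```text
the job is handed in; nothing more can be done
None
```

I clicked both lamps: the good one is still in its place with its button down, the faulty one was lowered upright into the white bowl, and I handed the job in at about 16 s.

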